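# Switch on the loudspeaker at the hut table

## Task

Get the loudspeaker on the dining table going: with a fingertip, gently press in the large round power button, then the small square wireless button, then the long bar-shaped bass button, in that order and each until it is fully in. Only press: do not lift, tip or shove the speaker, and leave the glass, tub and carton alone.

Things in the scene. Friction and masses are not known exactly. Their poses are not given: they have to be found in the camera images.
- speaker: Loose black box-shaped portable loudspeaker on rubber feet, about 0.9 kg, 85 mm (its x) by 240 mm (its y) by 75 mm high (its z, up); it may stand at any yaw. Origin: centre of its underside. On its flat top three grey push buttons stand in a row along its y: round at +75 mm, bar at 0, square at -75 mm. Each stands 13 mm proud. A press of over 25 N is too hard.
- round_face (a point): Centre of the top face of the round power button, 38 mm in diameter; moves with the button. 88 mm above the table when out, 82 mm when fully in and let go.
- square_face (a point): Centre of the top face of the square wireless button, 24 mm by 24 mm; moves with the button. 88 mm above the table when out, 82 mm when fully in and let go.
- bar_face (a point): Centre of the top face of the bar-shaped bass button in the middle, 56 mm (speaker's x) by 18 mm (speaker's y); moves with the button. 88 mm above the table when out, 82 mm when fully in and let go.
- round_button (a joint): How far the round button is pressed in, m: 0 out (as at the start), 0.006 at its stop; switched on beyond 0.004. It sinks straight down against a steady friction of 2.5 N and stays where it is pushed to. Its cap is springy: it yields 1 mm per 2.5 N (up to 5 mm) under the finger on top of this, and comes back when let go.
- square_button (a joint): How far the square button is pressed in, m: 0 out (as at the start), 0.006 at its stop; switched on beyond 0.004. It sinks straight down against a steady friction of 2.5 N and stays where it is pushed to. Its cap is springy: it yields 1 mm per 2.5 N (up to 5 mm) under the finger on top of this, and comes back when let go.
- bar_button (a joint): How far the bar button is pressed in, m: 0 out (as at the start), 0.006 at its stop; switched on beyond 0.004. It sinks straight down against a steady friction of 2.5 N and stays where it is pushed to. Its cap is springy: it yields 1 mm per 2.5 N (up to 5 mm) under the finger on top of this, and comes back when let go.
- glass: Bystander: upright empty drinking glass, 72 mm across, 125 mm tall, beside one long face of the speaker. Origin: centre of its underside.
- tub: Bystander: yellow spread tub with a white lid, 75 by 105 mm, 45 mm high, on the same side as the glass. Origin: centre of its underside.
- carton: Bystander: long white food-wrap carton with two red bands, 50 by 300 mm, 50 mm high, lying along the other long face of the speaker. Origin: centre of its underside.

How it is judged:
On the way, in this order (a step that is already met when the one before it is completed fails the run):
1. the round button is pressed in (value of joint round_button above 0.004 m), for 0.1 s.
2. the square button is pressed in (value of joint square_button above 0.004 m), for 0.1 s.
3. the bar button is pressed in (value of joint bar_button above 0.004 m), for 0.1 s.
At the end, for the whole second after the job is handed in: All three buttons are pressed in by more than 4 mm of their 6 mm; the speaker stands upright at rest within 20 mm of where it started; glass, tub and carton stand within 20 mm of where they started (value of joint each of round_button, square_button, bar_button above 0.004 m and distance of each of speaker, glass, tub, carton from where it was at the start of the episode below 0.02 m and angle between speaker's own z axis and vertical below 0.05 rad and linear speed of speaker below 0.01 m/s and angle between each of glass, tub, carton's own z axis and vertical below 0.1 rad); the robot touches nothing.
It fails at once if the square button is pressed (over 2.5 mm) before the round one is in (value of joint square_button above 0.0025 m and value of joint round_button below 0.004 m).
It fails at once if the bar button is pressed (over 2.5 mm) before the square one is in (value of joint bar_button above 0.0025 m and value of joint square_button below 0.004 m).
It fails at once if the speaker or a button is pressed harder than 25 N (contact force between the fingers and speaker above 25 N).
It fails at once if the speaker is lifted more than 10 mm, tipped, or shoved more than 20 mm (height (world z) of speaker above 0.01 m or angle between speaker's own z axis and vertical above 0.15 rad or distance of speaker from where it was at the start of the episode above 0.02 m).
It fails at once if the glass, tub or carton is moved more than 20 mm or tipped (distance of any of glass, tub, carton from where it was at the start of the episode above 0.02 m or angle between any of glass, tub, carton's own z axis and vertical above 0.25 rad).
It also fails if it takes over 48 s, if anything falls off the work surface, if the arm or the gripper's body presses on something with over 40 N, if the wrist force passes 120 N, or if a joint passes its speed limit or range.

## Robot

A 6-joint arm with a two-finger parallel gripper is mounted at the origin on the work surface. World frame = base frame: x ahead of the robot, y to its left, z up, the work surface at z = 0. Lengths are in m, angles in rad, forces in N, time in s.
With the tool pointing down it reaches from about 0.35 to 0.975 m from the base axis. Payload 7.1 kg.
Tool frame: the origin (TCP) lies midway between the tips of the shut fingers; the grasp point (between the pads) lies 19 mm behind it; z points along the fingers, x is the direction in which the jaws open and shut, and the axes are right-handed (so a half turn about z gives the same grasp; the last joint's range is limited). The gripper opens to 88 mm and grips with 3 to 60 N. Pads are 20 mm wide; open, the fingers measure 115 mm over their backs; the gripper's body (75 mm by 178 mm) begins 61 mm behind the grasp point.
Start: joints at [1.246, 0.423, 1.63, -0, 1.089, -0.019], TCP at [0.188, 0.596, 0.223] pointing down, gripper open.
Joint ranges: [-3, 3], [-0.9, 2.11], [0.09, 2.58], [-1.31, 4.45], [0.11, 2.69], [-2.54, 2.54]. Speed limits (rad/s): [2.39, 2.39, 3.01, 3.14, 3.14, 3.14].

## Interface

Orientations are given as a unit quaternion [w, x, y, z].
In Python, from station import move_pose, movel, movej, command_gripper, wait, inverse_kinematics, read_camera, camera_info, MotionError, job_done, get_time, get_joint_pos, get_qvel, get_effort, get_tcp_pos, get_ee_rot, get_ft_force, get_ft_torque, get_grip_width gives the robot as it stands. Calls block until the motion is done:
- move_pose(position, orientation): joint-space move of the TCP to a pose.
- movel(position, frame=None, v=0.15, until_force=None): straight line of the TCP; frame=None keeps the orientation; v is the mean speed in m/s. With until_force (N) it stops when the force on the tool has changed by that much, and returns True; else False.
- movej(angles): joint-space move.
- command_gripper(opening): opening from 0.0 (shut) to 1.0 (fully open); the grip force is fixed at half the most; returns when the fingers have stopped.
- wait(seconds).
- inverse_kinematics(position, orientation): joint angles nearest the present ones, or None.
- read_camera(name): name is "side" or "top" or "wrist"; returns the picture (420x560x3 uint8, red, green, blue); there is no depth.
- camera_info(name): a dict with "intrinsics" (3x3 intrinsics, pixels), "T" (4x4, takes a point from camera to world coordinates); the wrist camera has in their place "tool_from_camera" (4x4, takes a point from camera to tool coordinates, whose origin is the TCP and whose axes are the tool frame's). Camera axes: x right, y up, looking along -z (the intrinsics and any distortion apply to the point x, -y, -z); pixel columns grow to the right and rows downward; lengths in m; the calibration is good to about 2 mm. A picture is of the moment at which its call begins: read the wrist's pose just before it. camera_info takes no time and is no camera call.
A pose or a line that the arm cannot do raises MotionError and nothing moves.
- job_done(): hands the job in, once; it reports no verdict.
Readings, each from a call of its own:
- get_time(): time.
- get_joint_pos(): joint angles.
- get_qvel(): joint speeds.
- get_effort(): joint torques, N m.
- get_tcp_pos(): TCP position.
- get_ee_rot(): TCP orientation.
- get_ft_force(): force on the tool from outside, world axes, zero at the start.
- get_ft_torque(): the same for the moment, N m.
- get_grip_width(): opening from 0.0 (shut) to 1.0 (fully open).
Only numpy, scipy, OpenCV 4.12 (cv2) and the standard library are available. Lean on these libraries where they do the work, as an engineer would, in place of code of your own. Each camera call takes 0.05 s, during which the arm holds its last target. There are 200 camera calls.

## Working session

There is one attempt and no reset: what is moved stays moved. The work goes in short steps, each a Python script; the robot and the scene stay as the last script left them, time stands still between calls to the robot, and variables do not carry over. Pictures are saved under pics/ and viewed, about 8 in all and at most 12, crops included, and the job is handed in when it is done.

```bash
mkdir -p pics; python3 - <<'E'
from station import *
import cv2
for n in ("top","side"):
    cv2.imwrite(f"pics/{n}0.png",read_camera(n)[:,:,::-1]); i=camera_info(n); print(n,i)
print(get_time(),get_tcp_pos(),get_ee_rot(),camera_info("wrist"))
E
```

```text
top {'intrinsics': array([[497.62590311,   0.        , 281.17497446],
       [  0.        , 497.62590311, 212.83882418],
       [  0.        ,   0.        ,   1.        ]]), 'T': array([[ 0.01489297,  0.99570466, -0.09138066,  0.51414728],
       [-0.99984831,  0.01565549,  0.00763325,  0.07119607],
       [ 0.00903107,  0.09125312,  0.99578678,  0.92311602],
       [ 0.        ,  0.        ,  0.        ,  1.        ]])}
side {'intrinsics': array([[396.23412191,   0.        , 284.10456868],
       [  0.        , 396.23412191, 207.86102838],
       [  0.        ,   0.        ,   1.        ]]), 'T': array([[-0.82607752,  0.35632771, -0.43660795,  0.29925088],
       [-0.56354511, -0.51737848,  0.64400032,  0.49574011],
       [ 0.0035836 ,  0.77804246,  0.62820147,  0.49278379],
       [ 0.        ,  0.        ,  0.        ,  1.        ]])}
0.1 [0.18799922 0.59553738 0.22196959] [ 4.04645102e-04  8.06556937e-01  5.91156014e-01 -5.56800340e-04] {'intrinsics': array([[294.18577957,   0.        , 280.81571789],
       [  0.        , 294.18577957, 208.88045038],
       [  0.        ,   0.        ,   1.        ]]), 'tool_from_camera': array([[ 9.99999887e-01, -4.21005926e-04,  2.21545133e-04,
        -1.02956251e-03],
       [-3.36674148e-04, -9.55286188e-01, -2.95682577e-01,
        -8.15524834e-02],
       [ 3.36123123e-04,  2.95682469e-01, -9.55286221e-01,
        -1.61680185e-01],
       [ 0.00000000e+00,  0.00000000e+00,  0.00000000e+00,
         1.00000000e+00]])}
```

View pics/top0.png

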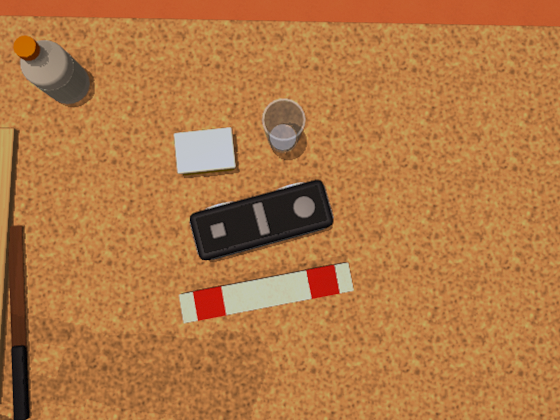

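View pics/side0.png

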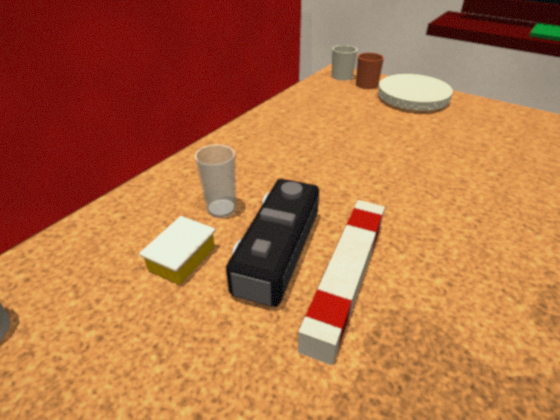

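```bash
cat > h.py <<'E'
from station import *
import numpy as np, cv2
def ray(T,K,px,z):
    d=T[:3,:3]@(np.array([1,-1,-1])*(np.linalg.inv(K)@[*px,1])); o=T[:3,3]
    return (o+d*(z-o[2])/d[2])[:2]
def pix(n,px,z):
    i=camera_info(n); return ray(i["T"],i["intrinsics"],px,z)
def blob(img,px,r=16,t=75):
    g=cv2.cvtColor(img,cv2.COLOR_BGR2GRAY); n,l,s,c=cv2.connectedComponentsWithStats((g>t).astype(np.uint8))
    k=l[px[1],px[0]]; return c[k],s[k]
E
python3 - <<'E'
from h import *
P={"top":[(304,207),(261,219),(218,230)],"side":[(291,188),(278,216),(261,247)]}
for n in P:
    im=cv2.imread(f"pics/{n}0.png")
    q=[]
    for p in P[n]:
        c,s=blob(im,p); w=pix(n,c if s[4]<900 else p,.088); q.append(w); print(n,p,c.round(1),s,w.round(4))
    print(np.linalg.norm(q[0]-q[1]),np.linalg.norm(q[1]-q[2]),q[0]-q[2])
for nm,p,z in (("glass",(284,140),0),("glasstop",(284,118),.125),("tub",(205,151),.045),("cartonA",(186,307),.05),("cartonB",(348,277),.05)): print(nm,pix("top",p,z).round(3))
E
```

```text
top (304, 207) [303.6 206.6] [293 196  22  22 366] [0.602  0.0271]
top (261, 219) [260.8 218.2] [253 202  17  33 315] [0.5812 0.0989]
top (218, 230) [217.7 229.9] [210 223  16  15 177] [0.5603 0.1709]
0.07477592636037787 0.07495425122569427 [ 0.04164733 -0.14382147]
side (291, 188) [317.6 248.9] [     0      0    560    420 170272] [0.6016 0.0287]
side (278, 216) [277.3 214.5] [260 208  35  14 299] [0.5801 0.1008]
side (261, 247) [260.6 245.8] [252 239  19  15 205] [0.5593 0.1726]
0.0752409875925457 0.07475427287655802 [ 0.04233437 -0.14389608]
glass [0.737 0.061]
glasstop [0.744 0.063]
tub [0.704 0.202]
cartonA [0.428 0.227]
cartonB [ 0.484 -0.054]
```

```bash
cat >> h.py <<'E'
C={"round":(.6018,.0279),"bar":(.5807,.0998),"square":(.5598,.1718)}
A=0.284; Q=[0,np.cos(A/2),np.sin(A/2),0]
def press(n):
    x,y=C[n]
    movel([x,y,.10]); f0=get_ft_force()
    hit=movel([x,y,.0772],v=.015,until_force=8)
    print(n,hit,"tcp",get_tcp_pos().round(4),"dF",(get_ft_force()-f0).round(2))
    wait(.2); movel([x,y,.12],v=.06); print("t",get_time(),"F",(get_ft_force()-f0).round(2))
E
python3 - <<'E'
from h import *
command_gripper(0); move_pose([*C["round"],.2],Q); print(get_time(),get_tcp_pos(),get_ee_rot(),get_grip_width())
press("round")
movel([*C["bar"],.2])
cv2.imwrite("pics/w1.png",read_camera("wrist")[:,:,::-1])
E
```

```text
3.9333 [0.60177657 0.02874256 0.20003202] [-6.78312369e-05  9.89849176e-01  1.42121787e-01  3.46421657e-05] 0.006196533726317712
round True tcp [0.6017 0.0279 0.079 ] dF [-1.9   0.79  7.78]
t 7.0917 F [-0.23  0.39  0.28]
```

View pics/w1.png

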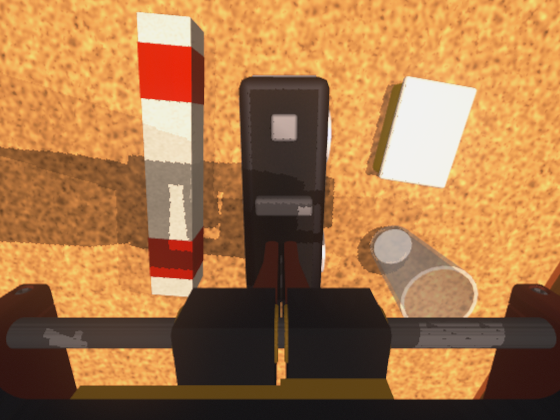

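The round button stopped at 79 mm under about 8 N, which matches fully in (82 mm minus about 3 mm of cap yield). The wrist view shows the speaker still aligned, with the square at (284,127) and the bar at (284,206). I'll check the square from this view, then press the other two.

```bash
python3 - <<'E'
from h import *
from scipy.spatial.transform import Rotation as R
q=get_ee_rot(); T=np.eye(4); T[:3,:3]=R.from_quat(np.roll(q,-1)).as_matrix(); T[:3,3]=get_tcp_pos()
i=camera_info("wrist"); W=T@i["tool_from_camera"]
e=[]
for n,p in (("square",(284,127)),("bar",(284,206))):
    w=ray(W,i["intrinsics"],p,.088); print(n,w.round(4)); e.append(np.linalg.norm(w-C[n]))
if max(e)<.006:
    movel([*C["square"],.12]); press("square"); press("bar")
    movel([*C["bar"],.2]); move_pose([.3,.45,.3],Q)
    print(get_time())
    cv2.imwrite("pics/top1.png",cv2.resize(read_camera("top")[150:340,150:380,::-1],None,fx=3,fy=3)); cv2.imwrite("pics/side1.png",read_camera("side")[:,:,::-1])
E
```

```text
square [0.5617 0.1697]
bar [0.5826 0.099 ]
square True tcp [0.5598 0.1718 0.079 ] dF [-2.87 -0.62  8.4 ]
t 11.5333 F [ 0.46 -0.14  0.15]
bar True tcp [0.5807 0.0998 0.079 ] dF [-2.71 -0.13  7.95]
t 14.5417 F [-1.07  1.21 -0.12]
16.9083
```

View pics/side1.png

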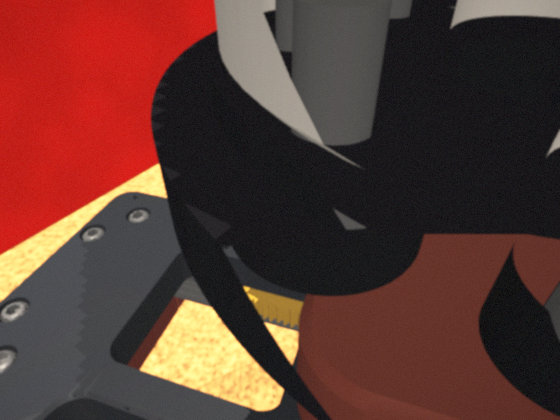

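View pics/top1.png

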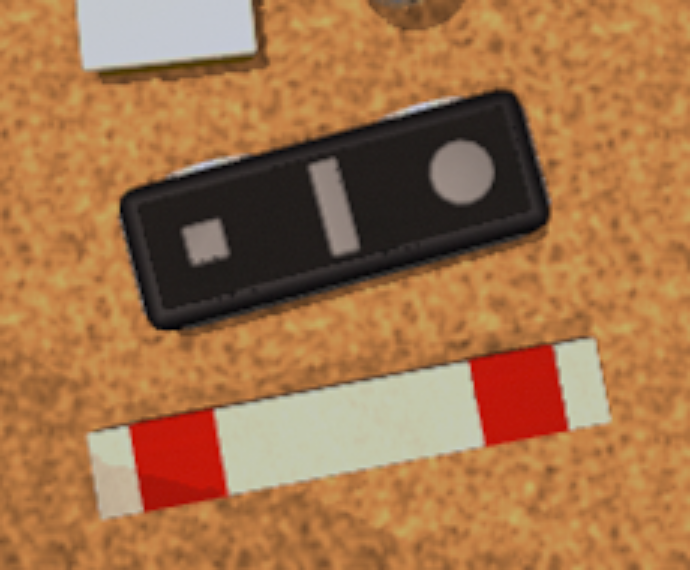

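The top view shows the speaker unmoved: round at full-frame (304,207), bar at (261,219), carton in place. The arm blocks the side view, so I'll move it clear and check the button heights there before handing in.

```bash
python3 - <<'E'
from h import *
move_pose([.35,-.4,.3],Q); wait(.3)
im=read_camera("side")[:,:,::-1].copy(); t=read_camera("top")[:,:,::-1].copy()
cv2.imwrite("pics/side2.png",im)
for tag,s_,t_ in (("before",cv2.imread("pics/side0.png"),cv2.imread("pics/top0.png")),("after",im,t)):
  for n,ps,pt in (("bar",(278,217),(261,219)),("square",(261,248),(218,230))):
    a=blob(s_,ps); b=blob(t_,pt); z=min(np.arange(.07,.1,.0005),key=lambda z:np.linalg.norm(pix("side",a[0],z)-pix("top",b[0],z)))
    print(tag,n,a[0].round(1),a[1][4],b[0].round(1),"z",z)
print(get_time(),get_ft_force())
E
```

```text
before bar [277.3 214.5] 299 [260.8 218.2] z 0.08600000000000002
before square [260.6 245.8] 205 [217.7 229.9] z 0.08600000000000002
after bar [277.5 217.2] 288 [261.  218.5] z 0.08050000000000002
after square [260.7 248.6] 201 [218. 230.] z 0.08050000000000002
20.4 [ 0.2016219   0.36647264 -0.20776849]
```

View pics/side2.png

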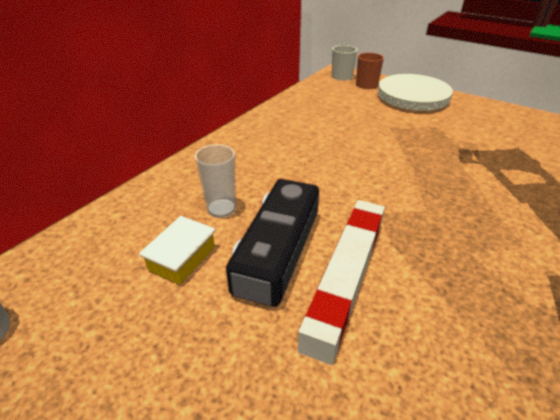

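The bar and square faces sank about 5.5 mm. The round one moved down by a similar amount in the side view, from row 188 to about 191. The glass, tub and carton are where they were, so I'm handing in.

```bash
python3 -c "
from station import *
job_done(); print(get_time())"
```

```text
the job is handed in; nothing more can be done
the job is handed in; nothing more can be done
```

I pressed the round, square and bar buttons in that order with the shut fingertips, then moved the arm clear and handed the job in at about 20 s of the 48 s allowed.

- **Presses:** each one stopped at a fingertip height of 79 mm under about 8 N. That matches a button fully in (82 mm) with about 3 mm of cap yield.
- **Button depth:** the side and top cameras together put the bar and square faces 5.5 mm lower than before. I judged the round button only by its press stop and by eye in the side view.
- **Surroundings:** in the cameras the speaker buttons shifted by less than half a pixel in the top view. The glass, tub and carton look unmoved.
- **Disagreements:**
    - The camera heights read about 2 mm low (86 mm against the known 88 mm), which is within the calibration.
    - The wrist camera put the square and bar buttons up to about 3 mm from the positions I pressed, which was still on the buttons.
    - My first side check was blocked by the arm, so I repeated it.

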